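# Make up two packing kits from the tape rack and the table

## Task

Make up two kits. First lay the cutter lengthwise in the bay of the long tray and the marker lengthwise in the bay of the square tray; only then take the widest tape roll from the rack and stand it on edge in the long tray's saddle, and stand the narrowest tape roll on edge in the square tray's saddle. Leave the middle-width roll standing where it is in the rack.

Things in the scene. Friction and masses are not known exactly. Their poses are not given: they have to be found in the camera images.
- long_tray: white kit tray, long and slim (230 mm along y), fixed. Origin: middle of its underside, z up. Bay for a tool: 154 (y) x 50 mm inside, bed 12 mm above the underside, lips 6 mm above the bed, centre at x 0, y +34 mm. At the -y end a saddle (4 mm floor; two ribs along y, 6 mm high, 60 mm apart in x, stop a roll rolling; cheeks 9 mm high, 62 mm apart in y) at x 0, y -79 mm; a roll stands in it axle along y, centre 41 mm above the underside
- square_tray: white kit tray, nearly square (132 x 160 mm), fixed. Origin near the middle of its underside, z up. Bay for a tool: 154 (y) x 50 mm inside, bed 12 mm above the underside, lips 6 mm above the bed, centre at x -35, y 0 mm. Beside it a saddle (4 mm floor; two ribs along y, 6 mm high, 60 mm apart in x, stop a roll rolling; cheeks 9 mm high, 62 mm apart in y) at x +31, y 0 mm; a roll stands in it axle along y, centre 41 mm above the underside
- rack: light wooden tape rack, 80 mm (x) by 212 mm (y), fixed in place, with three saddles like those of the trays at y = -66, 0 and +66 mm, and end boards 30 mm high. Origin at the middle of its underside, z up. The three rolls stand in it in any order, axles along y, with gaps of 29 to 52 mm between neighbours
- wide_roll: The widest: brown packing-tape roll standing on edge, 38 mm wide, 74 mm in diameter (a solid disc: it cannot be gripped through its core). Origin at its centre, 41 mm above the table as it stands; its y axis is the axle, along which the width is measured. About 60 g.
- middle_roll: The middle one, which stays: brown packing-tape roll standing on edge, 24 mm wide, 74 mm in diameter (a solid disc: it cannot be gripped through its core). Origin at its centre, 41 mm above the table as it stands; its y axis is the axle, along which the width is measured. About 60 g.
- narrow_roll: The narrowest: brown packing-tape roll standing on edge, 16 mm wide, 74 mm in diameter (a solid disc: it cannot be gripped through its core). Origin at its centre, 41 mm above the table as it stands; its y axis is the axle, along which the width is measured. About 60 g.
- cutter: black snap-off cutter lying flat, 28 mm wide (x) by 132 mm long (y), 18 mm thick, about 50 g; its handle is a little curved. Origin at its centre, 9 mm above what it lies on. It lies on the open table between the tape dispenser and the tin box, or on the grey board let into the bins at the left
- marker: marker pen lying flat, white barrel with dark ends, 18 mm wide (x) by 130 mm long (y), 18 mm thick, 40 g. Origin at its centre, 9 mm above what it lies on. It lies in the one of the cutter's two places that the cutter does not have

How it is judged:
On the way, in this order (a step that is already met when the one before it is completed fails the run):
1. cutter and marker lie in the bays of their trays while both rolls to be packed are still in the rack (x of cutter in the frame of long_tray between -0.018 and 0.018 m and y of cutter in the frame of long_tray between 0.022 and 0.046 m and z of cutter in the frame of long_tray between 0.017 and 0.025 m and angle between the y axis of cutter and the y axis of long_tray, either way round below 0.2 rad and x of marker in the frame of square_tray between -0.053 and -0.017 m and y of marker in the frame of square_tray between -0.012 and 0.012 m and z of marker in the frame of square_tray between 0.017 and 0.025 m and angle between the y axis of marker and the y axis of square_tray, either way round below 0.2 rad and horizontal distance between each of wide_roll, narrow_roll and rack below 0.1 m), for 0.2 s.
2. the widest roll stands in the long tray's saddle and the narrowest in the square tray's (x of wide_roll in the frame of long_tray between -0.014 and 0.014 m and y of wide_roll in the frame of long_tray between -0.092 and -0.066 m and z of wide_roll in the frame of long_tray between 0.035 and 0.047 m and angle between wide_roll's own y axis and vertical between 1.45 and 1.69 rad and angle between the y axis of wide_roll and the y axis of long_tray, either way round below 0.2 rad and x of narrow_roll in the frame of square_tray between 0.017 and 0.045 m and y of narrow_roll in the frame of square_tray between -0.024 and 0.024 m and z of narrow_roll in the frame of square_tray between 0.035 and 0.047 m and angle between narrow_roll's own y axis and vertical between 1.45 and 1.69 rad and angle between the y axis of narrow_roll and the y axis of square_tray, either way round below 0.2 rad), for 0.2 s.
At the end, for the whole second after the job is handed in: Cutter and marker lie flat in their bays (18 mm across, 12 mm along, 0.2 rad), the widest and narrowest rolls stand seated and upright in their saddles (14 mm along x, inside the cheeks, 0.12 rad), the middle roll stands in the rack within 25 mm of its start, all at rest (all of step 2 and x of cutter in the frame of long_tray between -0.018 and 0.018 m and y of cutter in the frame of long_tray between 0.022 and 0.046 m and z of cutter in the frame of long_tray between 0.017 and 0.025 m and angle between the y axis of cutter and the y axis of long_tray, either way round below 0.2 rad and x of marker in the frame of square_tray between -0.053 and -0.017 m and y of marker in the frame of square_tray between -0.012 and 0.012 m and z of marker in the frame of square_tray between 0.017 and 0.025 m and angle between the y axis of marker and the y axis of square_tray, either way round below 0.2 rad and distance of middle_roll from where it was at the start of the episode below 0.025 m and angle between middle_roll's own y axis and vertical between 1.45 and 1.69 rad and linear speed of each of cutter, marker, wide_roll, narrow_roll, middle_roll below 0.02 m/s); the robot touches nothing.
It also fails if it takes over 125 s, if anything falls off the work surface, if the arm or the gripper's body presses on something with over 40 N, if the wrist force passes 120 N, or if a joint passes its speed limit or range.

## Robot

A 6-joint arm with a two-finger parallel gripper is mounted at the origin on a cart in front of the work surface, level with it; the furniture and walls round the work are solid. World frame = base frame: x ahead of the robot, y to its left, z up, the work surface at z = 0. Lengths are in m, angles in rad, forces in N, time in s.
With the tool pointing down it reaches from about 0.35 to 0.775 m from the base axis. Payload 5.5 kg.
Tool frame: the origin (TCP) lies at the very end of the fingers, on their centre line; the grasp point (between the pads) lies env.pinch_z behind it (env.pinch_z is the distance from the TCP to the grasp point, in m); z points along the fingers, y is the line along which they close (so a half turn about z gives the same grasp; the last joint's range is limited). The gripper opens to 85 mm and grips with 20 to 120 N. Pads are 22 mm wide; open, the fingers measure 114 mm over their backs; the gripper's body (76 mm by 85 mm) begins 54 mm behind the grasp point. The pads swing forward as they close: fully open they stand 13 mm farther back than shut.
Start: joints at [1.204, 0.313, 0.046, 1.304, 0, 1.431], TCP at [0.129, 0.56, 0.231] pointing down, gripper open.
Joint ranges: [-2.76, 2.76], [-0.86, 1.69], [-1.03, 1.26], [-2.2, 2.34], [-1.47, 1.5], [-3.14, 3.14]. Speed limits (rad/s): [2.57, 2.57, 3.14, 3.14, 3.14, 3.14].

## Interface

Orientations are given as a unit quaternion [w, x, y, z].
In Python, from workcell import env, eyes gives the robot as it stands.
- The arm moves only by the shell command python3 -m jog 'ROWS' [FORCE]. ROWS is JSON, one flat list of numbers, 7 for each row, row after row: the shift along the world's x, y, z as a fraction of full scale, then the turn, a rotation vector about the world's x, y, z as a fraction of full scale, then the opening, from -1 (shut) to 1 (fully open), so that 0 is half open. A call has 1 to 12 rows; each row is the pose to reach, as a shift and turn from the pose commanded when the call began, turning the shorter way round; what a row does not reach only later rows make up. Full scale, the value 1, is 20 cm for a shift and pi rad for a turn. A row lasts 1/12 s, in which the tool goes at most 41.7 mm and 7.16 degrees, less where a joint would pass 70% of its speed; a pose out of reach is approached as far as the arm can. A call with a number of a shift or a turn outside -1 to 1 is refused whole. A call with a gripper value outside its range is refused whole. The fingers move at their own pace and stop on an object; FORCE is the grip in N (left out, the last holds). Time passes only in rows, so rows that repeat a pose let the fingers close. It gives the time, the measured TCP pose, the force, the opening and the grip force at its end, in the units of the state.
- env.get_state(): the state, without advancing time (a new reading comes with each control period).
- eyes.read_camera(name): name is "side" or "top"; returns (picture, depth): 400x640x3 uint8, red, green, blue; 400x640 float32, m along the optical axis (not along the pixel's ray), 0 where there is no reading.
- eyes.calibration(name): a dict with "fx", "fy", "cx", "cy" (pixels), "R" (3x3) and "t" (3): a world point X has camera coordinates R X + t. Camera axes: x right, y down, z forward; pixel columns grow to the right and rows downward; lengths in m; the calibration is good to about 2 mm. A picture is of the moment at which its call begins. calibration takes no time and is no camera call.
- env.hand_in(): hands the job in; it is judged then, once.
The state is a dict: "clock": time; "joint_pos": joint angles; "qvel": joint speeds; "tau": joint torques, N m; "tcp_pos": TCP position; "orientation": TCP orientation; "wrist_force": force on the tool from outside, world axes, zero at the start; "ft_torque": the same for the moment, N m; "finger_gap": finger opening in m; "grip_force": force on a finger pad.
Only numpy, scipy, OpenCV 4.12 (cv2) and the standard library are available. Lean on these libraries where they do the work, as an engineer would, in place of code of your own. Each camera call takes 0.05 s, during which the arm holds its last target. There are 200 camera calls.

## Working session

There is one attempt and no reset: what is moved stays moved. The work goes in short steps, Python scripts to look and compute and a shell command to move; the robot and the scene stay as the last step left them, time stands still between calls to the robot, and variables do not carry over. Pictures are saved under pics/ and viewed, at most 16 in all, crops included, and the job is handed in when it is done.

```bash
mkdir -p pics; ls
cat > h.py <<'E'
import numpy as np,cv2
from workcell import env,eyes
def shot(n,f):
    p,d=eyes.read_camera(n); cv2.imwrite(f'pics/{f}.png',p[:,:,::-1]); np.save(f'pics/{f}.npy',d); return p,d
def world(n,u,v,d):
    c=eyes.calibration(n); z=d
    X=np.array([(u-c['cx'])/c['fx']*z,(v-c['cy'])/c['fy']*z,z]); return c['R'].T@(X-c['t'])
def atz(n,u,v,h):
    c=eyes.calibration(n); o=-c['R'].T@c['t']; r=c['R'].T@np.array([(u-c['cx'])/c['fx'],(v-c['cy'])/c['fy'],1]); return o+r*(h-o[2])/r[2]
E
python3 - <<'E'
from h import *
for n in('top','side'): shot(n,n+'0'); c=eyes.calibration(n); print(n,c)
print(env.get_state(),env.pinch_z)
E
```

```text
pics
top {'fx': 482.24661109713986, 'fy': 482.24661109713986, 'cx': 328.1002992004176, 'cy': 196.18794635224634, 'R': array([[-0.01791864, -0.99967278, -0.01825549],
       [-0.99245696,  0.01999805, -0.1209515 ],
       [ 0.12127699,  0.0159505 , -0.99249054]]), 't': array([0.09800456, 0.55895243, 1.21827578])}
side {'fx': 417.10036355962177, 'fy': 417.10036355962177, 'cx': 317.1093804648291, 'cy': 198.3552527327137, 'R': array([[-0.99907344, -0.04163752,  0.01088957],
       [-0.03363513,  0.59753659, -0.80113588],
       [ 0.0268504 , -0.80075985, -0.59838342]]), 't': array([0.53827964, 0.02944799, 1.3591463 ])}
{'clock': 0.1, 'joint_pos': array([1.20440286e+00, 3.13937079e-01, 4.50920411e-02, 1.30356765e+00,
       1.83327645e-05, 1.43117088e+00]), 'qvel': array([ 0.00116715, -0.0012121 ,  0.00364496,  0.00027875, -0.00052752,
        0.0012796 ]), 'tau': array([ 3.35771358e-03, -4.81727278e+01,  2.99243331e+01,  1.27773741e-02,
       -1.08076244e-04,  5.35677401e-06]), 'tcp_pos': array([0.12913582, 0.55985944, 0.23049109]), 'orientation': array([-2.11177538e-04,  1.13141190e-01,  9.93578592e-01, -7.80157355e-04]), 'wrist_force': array([-0.2221917 , -0.00460592, -1.25623097]), 'ft_torque': array([-0.02469854, -0.02103501,  0.02239309]), 'grip_force': 0.0, 'finger_gap': 0.08536370023697887} 0.0187
```

View pics/top0.png

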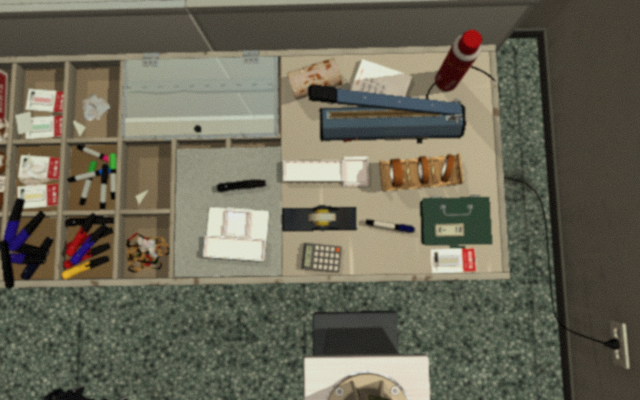

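View pics/side0.png

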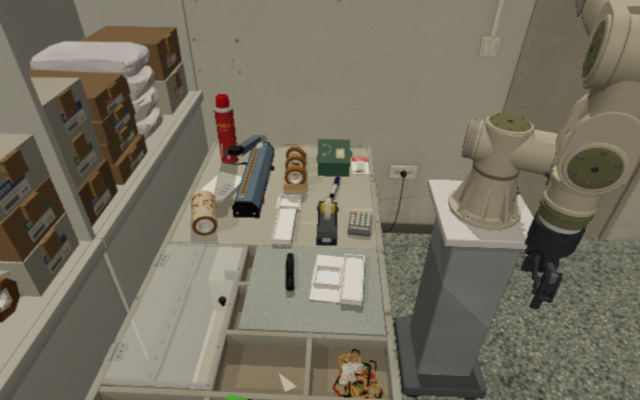

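The top view shows the cutter on the grey board near (242,185) and the marker on the table near (390,226). The long tray is near (325,171), the square tray near (236,234), and the rack near (420,172) with three rolls. I'll enlarge these areas.

Run:
```python
import cv2
p=cv2.imread('pics/top0.png')
cv2.imwrite('pics/c1.png',cv2.resize(p[140:270,190:350],None,fx=4.6,fy=4.6,interpolation=cv2.INTER_CUBIC)[:600])
cv2.imwrite('pics/c2.png',cv2.resize(p[145:240,340:480],None,fx=5.7,fy=5.7,interpolation=cv2.INTER_CUBIC)[:600,:800])
```

```text
(no output)
```

View pics/c1.png

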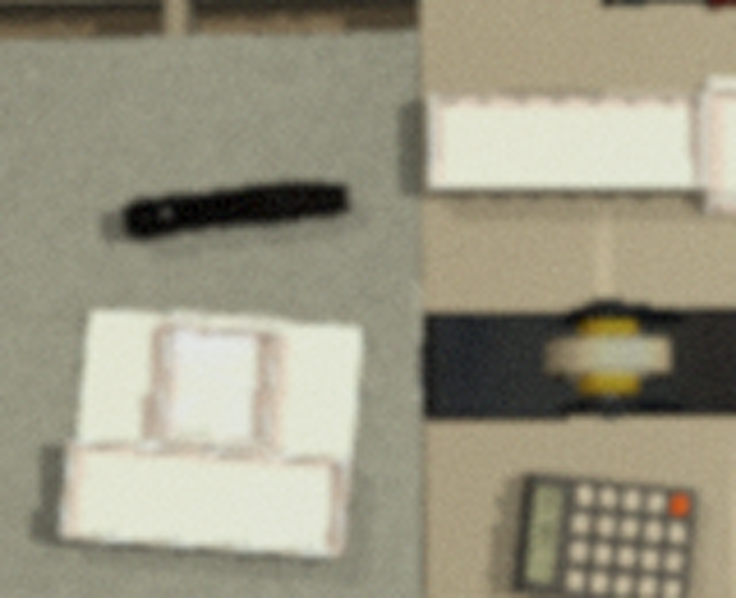

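View pics/c2.png

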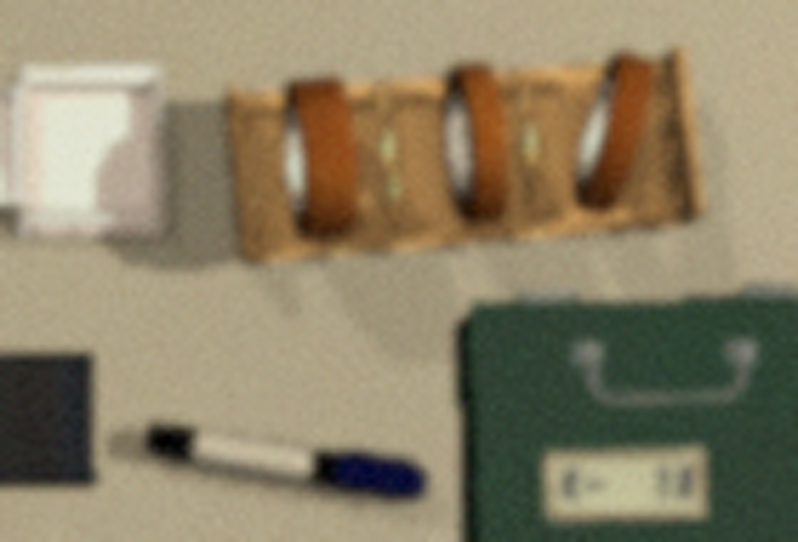

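The cutter lies slightly tilted on the board. The marker has its dark ends at crop (165,440) and (410,478). The saddles of both trays are visible and the third roll is yawed. The roll widths are unclear, so I'll use depth to get each footprint.

```bash
cat >> h.py <<'E'
def cloud(n,d):
    c=eyes.calibration(n); v,u=np.mgrid[0:400,0:640]
    X=np.stack([(u-c['cx'])/c['fx']*d,(v-c['cy'])/c['fy']*d,d],-1); return (X-c['t'])@c['R']
def rect(P,m):
    # min-area rect of xy points, mm
    q=(P[m][:,:2]*1000).astype(np.float32); (c,s,a)=cv2.minAreaRect(q)
    b=cv2.boxPoints((c,s,a)); e=max([b[1]-b[0],b[2]-b[1]],key=np.linalg.norm)
    yaw=np.degrees(np.arctan2(-e[0],e[1])); yaw=(yaw+90)%180-90
    return np.round(c,1),np.round(s,1),round(float(yaw),1),int(m.sum()),round(float(np.median(P[m][:,2]))*1000,1)
E
python3 - <<'E'
from h import *
p=cv2.imread('pics/top0.png'); P=cloud('top',np.load('pics/top0.npy'))
v,u=np.mgrid[0:400,0:640]
def box(a,b,c,d): return (u>=a)&(u<b)&(v>=c)&(v<d)
z=P[...,2]; g=p.max(2)
print('board z',np.median(z[box(190,215,200,220)]),'table',np.median(z[box(370,378,190,215)]))
cut=box(205,275,170,200)&(g<75); print('cut',rect(P,cut))
mk=box(361,418,215,236)&(z>0.006); print('mark',rect(P,mk))
# rect w/ depth
print('long',rect(P,box(276,372,150,195)&(z>.006)),'bay',rect(P,box(276,338,150,195)&(z>.006)))
zb=np.median(z[box(190,215,200,220)])
sq=box(198,272,203,265)&(z>zb+.002); print('sq',rect(P,sq))
print('rack',rect(P,box(374,466,145,198)&(z>.002)&(z<.035)))
R=box(374,466,140,198)&(z>.06)
n,l=cv2.connectedComponents(R.astype(np.uint8))
for i in range(1,n):
    if (l==i).sum()>15: print('roll',rect(P,l==i), 'z>',z[l==i].max())
S=np.load('pics/side0.npy'); Q=cloud('side',S)
n,l=cv2.connectedComponents(((Q[...,2]>.045)&(Q[...,2]<.09)&(Q[...,0]>.35)&(Q[...,0]<.6)&(Q[...,1]>-.35)&(Q[...,1]<-.0)).astype(np.uint8))
for i in range(1,n):
    if (l==i).sum()>15: print('sideroll',rect(Q,l==i))
np.set_printoptions(linewidth=250)
print((z[172,375:465:1]*1000).astype(int)); print((z[158:176,[335,345,350,360,366]].T*1000).astype(int))
t=cv2.imread('pics/side0.png'); cv2.imwrite('pics/c3.png',cv2.resize(t[140:310,220:390],None,fx=3.5,fy=3.5,interpolation=cv2.INTER_CUBIC))
E
```

```text
board z 0.0001198897796856251 table -0.0003253667852410507
cut (array([599.7, 321. ]), array([ 24.9, 132. ]), 5.3, 381, 15.9)
mark (array([470.1, -25.8]), array([ 68.6, 212.3]), 15.4, 326, 15.6)
long (array([588.2,  56.9]), array([283.2, 221.6]), -55.3, 1513, 11.6) bay (array([534.9, 139.9]), array([150.2, 249.4]), 88.8, 1134, 12.0)
sq (array([469.2, 251.7]), array([370.8, 161.5]), -1.0, 2811, 8.2)
rack (array([ 627.8, -157.9]), array([244.4, 141.5]), -1.3, 1813, 5.6)
roll (array([ 627. , -220.9]), array([16.1, 64.5]), 74.4, 167, 72.5) z> 0.08218361475529735
roll (array([ 621.9, -160.5]), array([64.8, 17.1]), -85.6, 175, 73.0) z> 0.08222817553704274
roll (array([617.2, -89.4]), array([65. , 23.4]), -88.1, 234, 72.8) z> 0.08211041265208754
sideroll (array([ 486.1, -234.5]), array([131.1, 182.2]), 0.4, 914, 60.5)
sideroll (array([ 595.7, -184.3]), array([10.6, 69.9]), 3.7, 45, 56.9)
sideroll (array([589.1, -86.9]), array([17.1, 30.5]), 5.1, 46, 58.8)
[-1 -4 -3  0  0 -1 26 26 32  2  6  2  2  2  5 11 24 23 70 78 77 75 77 80 81 74 71 74  2  1  8  1  5 12  2  0 -1  5  5  4  1  4  0  7 17 22 25 63 74 73 73 77 76 75 74  2  4  4  9  0  4  2  7  2  1  3  5 21 26 59 70 73 73 74 76 74 72 -1  4  0  2  1  6
 12 20 25 28 27 -1  2]
[[ 0  0 -2 17 13 11 11  9 10 11 13 11  9 13 10 13  7 11]
 [ 9 12  5  4  1  2  3  0  2  2  0  2  0  2  8  2  4  4]
 [11 11  5  6  3  4  1  4  6  4  0  4  7  0  2  5  6  6]
 [ 6 11  5  6 -1  1  4  4  1  1  2  4  3  8  7  3  1  6]
 [ 8 11  4  6  1  0  6  4  2  5 -1  4  1 -1  1  6  4  2]]
```

View pics/c3.png

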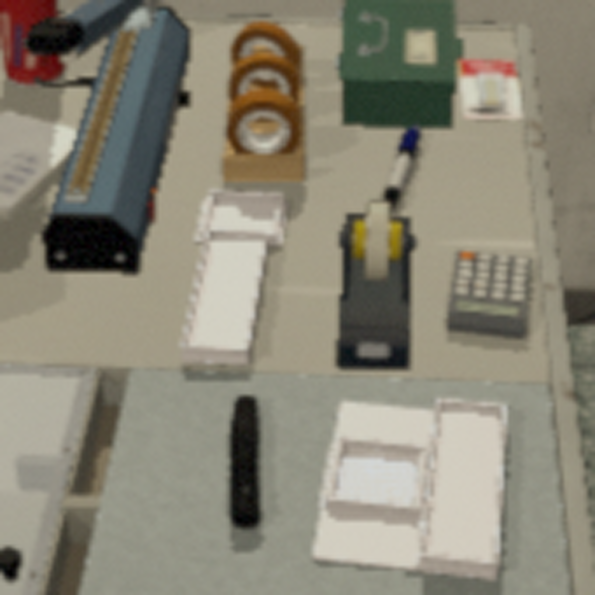

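The crop confirms the layout: rolls in rack saddles around crop (265,90), and the trays as seen from above. I'll average some frames for the roll widths and place the trays from the corner pixels I read.

Run:
```python
from h import *
np.set_printoptions(linewidth=200,suppress=True,precision=4)
F=[eyes.read_camera('top') for _ in range(12)]
D=np.median([f[1] for f in F],0); p=np.mean([f[0] for f in F],0); np.save('pics/topm.npy',D)
P=cloud('top',D); z=P[...,2]; v,u=np.mgrid[0:400,0:640]
R=(u>374)&(u<466)&(v>140)&(v<200)&(z>.066)
n,l=cv2.connectedComponents(R.astype(np.uint8))
for i in range(1,n):
    if (l==i).sum()>15: print('roll',rect(P,l==i),z[l==i].max())
for vv in(160,166,172,178): print(vv,(z[vv,385:462]*1000).astype(int))
print('R',p[166,385:462,0].astype(int));print('B',p[166,385:462,2].astype(int))
m=(u>361)&(u<419)&(v>214)&(v<236)&(z>.008); print('mark',rect(P,m))
def pts(name,L,h,cam='top'):
    X=np.array([atz(cam,a,b,h) for a,b in L])[:,:2]; print(name,X.mean(0),'\n',X)
    for i in range(len(X)): 
        d=X[i]-X[i-1]; print('   edge',round(np.linalg.norm(d)*1e3,1),round(float(np.degrees(np.arctan2(-d[0],d[1]))),1))
pts('long bay',[(283,161.1),(341,161.1),(341.5,181),(282.6,181)],.018)
pts('long ends',[(282.8,171),(368.3,171.5)],.013)
pts('sq bay',[(204.8,237.2),(266.5,240),(263.9,260.7),(203,257)],.018)
pts('sq saddle',[(236.5,224.1)],.006); pts('sq plate top',[(210,207.8),(268.7,210.6)],.004)
pts('rack',[(380,160.8),(459.8,153.8),(463.3,182.7),(383,191)],.03)
pts('marker',[(366,221.8),(414.6,229.6)],.009)
S=np.median([eyes.read_camera('side')[1] for _ in range(8)],0); Q=cloud('side',S)
for x0 in(.61,.62,.63):
    m=(abs(Q[...,0]-x0)<.006)&(Q[...,2]>.066)&(Q[...,2]<.09)&(Q[...,1]>-.27)&(Q[...,1]<-.03)
    print(x0,np.sort((Q[m][:,1]*1000).astype(int)))
```

```text
roll (array([ 627.1, -221.3]), array([15.4, 54.6]), 74.7, 135, 74.5) 0.07857679792254475
roll (array([ 623.7, -160.6]), array([52.6, 15.9]), -86.1, 140, 74.5) 0.07852255516279488
roll (array([617.6, -90. ]), array([54.3, 23.8]), -86.2, 196, 74.9) 0.07887956245057491
160 [ 0 -1  0  0  0 36 56 62 61 62 62 62 63 64 64 64  3  3  2  3  1  3  4  4  3  6  7  8  8  9  9  8 10 25 35 48 67 71 70 72 71 72 72 10  9  9  9 12  8  7  7  6  4  3  4  3  3  3  2  5 20 34 58 72 75 74
 75 74 73 73  3  9 11 21 29 28 28]
166 [ 1  3  2  3  3 28 44 62 75 75 75 76 76 75 75 75 77  2  2  4  2  2 11  3  3  2  3  2  3  2  1  5  2 14 28 28 28 68 76 78 75 77 77 77  2  3  3 11  3  3  2  2  2  3  4  4  2  3  7 25 22 66 77 78 78 78
 78 77  4  2  3  3 12 12 22 28 30]
172 [ 3  4  1  3  3 11 23 23 72 77 75 77 76 77 76 77 78 76  2  3  3  3  5 11  4  4  4  2  4  3  4  2  4  6 15 23 21 64 74 75 76 74 75 74 74  3  5  4 12  3  4  2  2  3  3  1  2 18 24 59 71 72 74 73 74 74
 73  3  4  3  3  3  3 12 15 27 28]
178 [ 4  3  1  1  3  3 18 25 59 73 70 71 72 73 71 72 71 71  2  2  3  3  3  8 12  5  2  2  3  3  5  2  1  1 11 24 25 50 
[... 1826 characters left out ...]
53 -153 -152 -152 -152 -151 -151  -98  -97  -95  -92  -92  -91  -89  -89  -86  -85  -82
  -79  -79  -78  -78  -78  -77  -77  -77  -76  -76  -75]
0.62 [-227 -221 -221 -220 -218 -214 -214 -212 -212 -212 -211 -211 -210 -210 -210 -164 -164 -162 -157 -156 -155 -153 -152 -152 -152 -151 -151 -151 -150 -149  -98  -97  -97  -96  -93  -91  -91  -89  -87
  -85  -85  -85  -80  -79  -78  -78  -77  -77  -77  -77  -77  -77  -76  -76]
0.63 [-227 -226 -226 -219 -219 -218 -214 -214 -214 -213 -213 -213 -213 -212 -212 -212 -211 -211 -163 -162 -160 -157 -156 -152 -152 -152 -152 -152 -151 -151 -149 -149 -149  -98  -97  -93  -93  -91  -90
  -89  -87  -85  -82  -80  -78  -78  -77  -77  -76  -76  -76  -76  -75  -75]
```

The rolls' visible widths measure about 24, 16 and 16 mm, smaller than the text says, so I'll check them with the gripper later. Positions are consistent otherwise. The cutter comes first.

```bash
python3 -m jog '[0.785,-0.4,0,0,0,-0.133,0.2, 0.785,-0.4,0,0,0,-0.133,0.2, 0.785,-0.4,0,0,0,-0.133,0.2, 0.785,-0.4,0,0,0,-0.133,0.2, 0.785,-0.4,0,0,0,-0.133,0.2, 0.785,-0.4,0,0,0,-0.133,0.2]' 40
python3 -m jog '[0.785,-0.4,-0.2,0,0,-0.133,0.2, 0.785,-0.4,-0.2,0,0,-0.133,0.2, 0.785,-0.4,-0.2,0,0,-0.133,0.2, 0.785,-0.4,-0.2,0,0,-0.133,0.2, 0.785,-0.4,-0.2,0,0,-0.133,0.2, 0.785,-0.4,-0.2,0,0,-0.133,0.2]'
python3 -m jog '[0.785,-0.4,-0.4,0,0,-0.133,0.2, 0.785,-0.4,-0.4,0,0,-0.133,0.2, 0.785,-0.4,-0.4,0,0,-0.133,0.2, 0.785,-0.4,-0.4,0,0,-0.133,0.2, 0.785,-0.4,-0.4,0,0,-0.133,0.2, 0.785,-0.4,-0.4,0,0,-0.133,0.2]'
cat >> h.py <<'E'
def say():
    s=env.get_state(); w,x,y,z=s['orientation']; yv=np.array([2*(x*y-w*z),1-2*(x*x+z*z),2*(y*z+w*x)])
    print('t',round(s['clock'],2),'tcp',s['tcp_pos'].round(4),'close dir deg',round(float(np.degrees(np.arctan2(yv[1],yv[0]))),1),'gap',round(s['finger_gap'],4),'F',s['wrist_force'].round(1),'grip',round(s['grip_force'],1),'q6',round(s['joint_pos'][5],2)); return s
E
python3 -c "from h import *;say();shot('side','s1')"
```

```text
clock: 1.6
tcp_pos: [0.2892, 0.4789, 0.2313]
orientation: [0.0, 0.319, 0.948, 0.0]
wrist_force: [-0.1, 0.3, 0.2]
finger_gap: 0.0508
grip_force: 0.0
clock: 2.1
tcp_pos: [0.4451, 0.399, 0.1898]
orientation: [-0.0, 0.508, 0.862, -0.001]
wrist_force: [0.3, -0.2, -0.3]
finger_gap: 0.0509
grip_force: 0.0
clock: 2.6
tcp_pos: [0.6019, 0.3188, 0.108]
orientation: [-0.0, 0.675, 0.738, -0.001]
wrist_force: [-0.3, 0.1, -0.8]
finger_gap: 0.0511
grip_force: 0.0
t 2.6 tcp [0.6019 0.3188 0.108 ] close dir deg 5.1 gap 0.0511 F [-0.3  0.1 -0.8] grip 0.0 q6 1.85
```

```bash
python3 -m jog '[-0.01,0.01,-0.2,0,0,0,0.2, -0.01,0.01,-0.35,0,0,0,0.2, -0.01,0.01,-0.45,0,0,0,0.2, -0.01,0.01,-0.505,0,0,0,0.2, -0.01,0.01,-0.505,0,0,0,0.2, -0.01,0.01,-0.505,0,0,0,-1, -0.01,0.01,-0.505,0,0,0,-1, -0.01,0.01,-0.505,0,0,0,-1, -0.01,0.01,-0.505,0,0,0,-1, -0.01,0.01,-0.505,0,0,0,-1]' 40
python3 -c "from h import *;say()"
python3 -m jog '[0,0,0.15,0,0,0,-1, 0,0,0.3,0,0,0,-1, 0,0,0.45,0,0,0,-1, 0,0,0.45,0,0,0,-1]'
python3 -c "
from h import *;say();p,_=shot('side','s2');cv2.imwrite('pics/s2c.png',cv2.resize(p[190:350,220:400,::-1],None,fx=3.5,fy=3.5))"
```

```text
clock: 3.48
tcp_pos: [0.5996, 0.3236, 0.013]
orientation: [0.0, 0.674, 0.739, 0.002]
wrist_force: [-2.1, 1.9, 7.1]
finger_gap: 0.0194
grip_force: 37.8
t 3.48 tcp [0.5996 0.3236 0.013 ] close dir deg 5.2 gap 0.0194 F [-2.1  1.9  7.1] grip 37.8 q6 1.86
clock: 3.82
tcp_pos: [0.6024, 0.3237, 0.1085]
orientation: [0.003, 0.674, 0.738, 0.005]
wrist_force: [1.1, 1.8, 0.2]
finger_gap: 0.0197
grip_force: 36.1
t 3.82 tcp [0.6024 0.3237 0.1085] close dir deg 5.2 gap 0.0197 F [1.1 1.8 0.2] grip 36.1 q6 1.86
```

View pics/s2c.png

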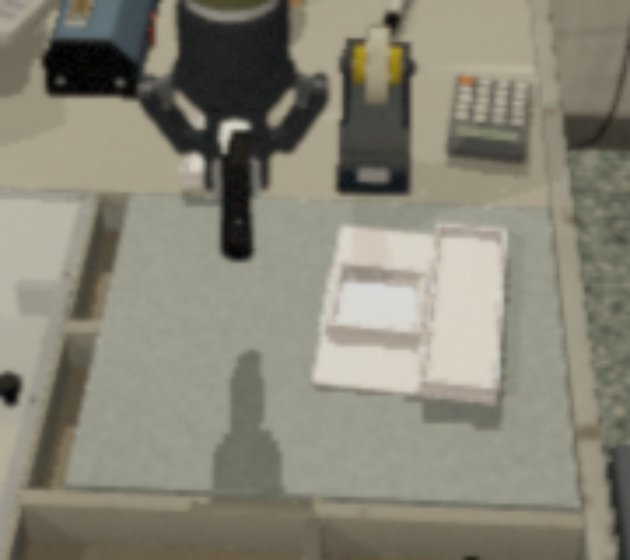

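The cutter is held at mid-length in the fingers, crop (236,190), hanging straight. Next is moving it to the long tray's bay.

```bash
python3 -m jog '[0.143,-0.97,0,0,0,-0.037,-1, 0.143,-0.97,0,0,0,-0.037,-1, 0.143,-0.97,0,0,0,-0.037,-1, 0.143,-0.97,0,0,0,-0.037,-1, 0.143,-0.97,0,0,0,-0.037,-1, 0.143,-0.97,0,0,0,-0.037,-1, 0.143,-0.97,0,0,0,-0.037,-1, 0.143,-0.97,0,0,0,-0.037,-1]'
python3 -c "
from h import *;say()
p,d=shot('top','t3');p2,d2=shot('side','s3');a=cv2.resize(p[130:210,260:400,::-1],None,fx=5,fy=5);b=cv2.resize(p2[190:310,240:360,::-1],None,fx=5,fy=5)[:,:0]
cv2.imwrite('pics/t3c.png',a)"
```

```text
clock: 4.53
tcp_pos: [0.6265, 0.1282, 0.0997]
orientation: [-0.0, 0.716, 0.698, -0.0]
wrist_force: [0.2, 0.8, -1.0]
finger_gap: 0.0196
grip_force: 36.1
t 4.53 tcp [0.6265 0.1282 0.0997] close dir deg -1.5 gap 0.0196 F [ 0.2  0.8 -1. ] grip 36.1 q6 1.67
```

View pics/s3.png

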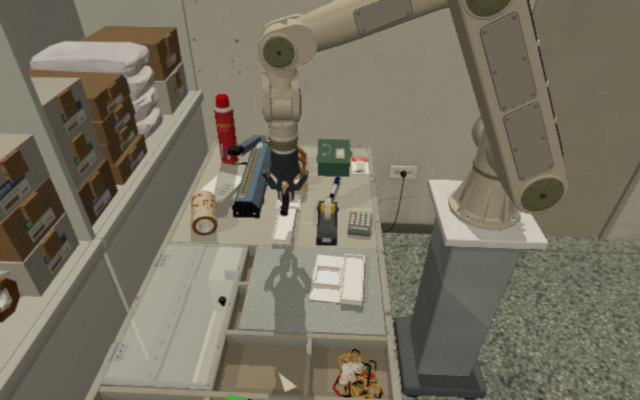

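The cutter is over the long tray (gripper at side-view pixel (285,195)). I'll lower it in stages.

```bash
python3 -m jog '[0.022,0.01,-0.12,0,0,0,-1, 0.022,0.01,-0.24,0,0,0,-1, 0.022,0.01,-0.33,0,0,0,-1, 0.022,0.01,-0.35,0,0,0,-1, 0.022,0.01,-0.36,0,0,0,-1, 0.022,0.01,-0.365,0,0,0,-1, 0.022,0.01,-0.365,0,0,0,-1, 0.022,0.01,-0.365,0,0,0,-1]'
python3 -c "
from h import *;say()
p2,d2=shot('side','s4');cv2.imwrite('pics/s4c.png',cv2.resize(p2[165:260,240:340,::-1],None,fx=6,fy=6,interpolation=cv2.INTER_CUBIC))"
```

```text
clock: 5.3
tcp_pos: [0.6324, 0.1307, 0.0288]
orientation: [0.001, 0.716, 0.698, 0.001]
wrist_force: [-0.4, 1.0, -1.0]
finger_gap: 0.0199
grip_force: 36.2
t 5.3 tcp [0.6324 0.1307 0.0288] close dir deg -1.5 gap 0.0199 F [-0.4  1.  -1. ] grip 36.2 q6 1.68
```

View pics/s4c.png

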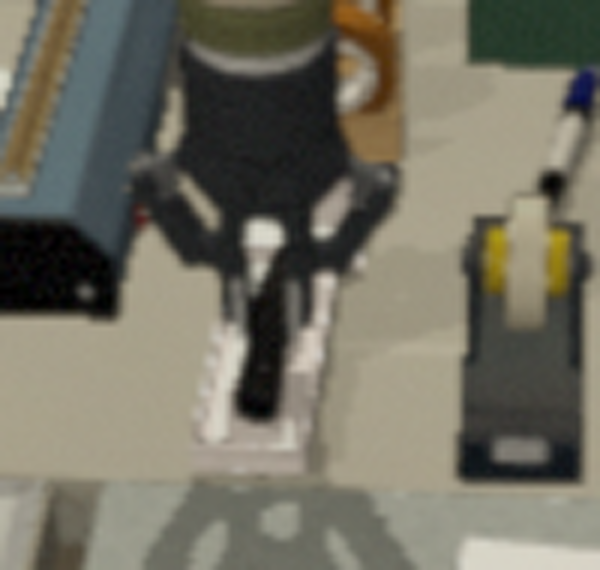

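The cutter is over the bay between the lips (its near end at crop (260,400)), just above the bed. Lower a little and release.

```bash
python3 -m jog '[-0.005,0,-0.01,0,0,0,-1, -0.005,0,-0.017,0,0,0,-1, -0.005,0,-0.017,0,0,0,-1]'
python3 -m jog '[0,0,0,0,0,0,-0.4, 0,0,0,0,0,0,-0.3, 0,0,0,0,0,0,-0.3, 0,0,0.05,0,0,0,-0.2, 0,0,0.15,0,0,0,-0.2, 0,0,0.3,0,0,0,0, 0,0,0.5,0,0,0,0, 0,0,0.5,0,0,0,0, 0,0,0.5,0,0,0,0]'
python3 -c "
from h import *;say()"
```

```text
clock: 5.6
tcp_pos: [0.6308, 0.1303, 0.0247]
orientation: [0.0, 0.716, 0.698, 0.001]
wrist_force: [-0.6, -0.4, 2.6]
finger_gap: 0.0196
grip_force: 38.7
clock: 6.35
tcp_pos: [0.6328, 0.1305, 0.128]
orientation: [0.002, 0.716, 0.698, 0.003]
wrist_force: [-0.6, -0.4, -0.9]
finger_gap: 0.0428
grip_force: 0.0
t 6.35 tcp [0.6328 0.1305 0.128 ] close dir deg -1.5 gap 0.0428 F [-0.6 -0.4 -0.9] grip 0.0 q6 1.68
```

```bash
python3 -m jog '[-0.74,-1,0,0,0,-0.049,0, -0.74,-1,0,0,0,-0.049,0, -0.74,-1,0,0,0,-0.049,0, -0.74,-1,0,0,0,-0.049,0, -0.74,-1,0,0,0,-0.049,0, -0.74,-1,0,0,0,-0.049,0, -0.74,-1,0,0,0,-0.049,0, -0.74,-1,0,0,0,-0.049,0]'
python3 -c "
from h import *;say()
p,d=shot('top','t5');cv2.imwrite('pics/t5c.png',cv2.resize(p[140:250,270:430,::-1],None,fx=5,fy=5,interpolation=cv2.INTER_CUBIC))"
```

```text
clock: 7.02
tcp_pos: [0.4805, -0.0711, 0.1233]
orientation: [-0.001, 0.769, 0.639, -0.0]
wrist_force: [0.2, -0.0, -0.0]
finger_gap: 0.0427
grip_force: 0.0
t 7.02 tcp [ 0.4805 -0.0711  0.1233] close dir deg -10.5 gap 0.0427 F [ 0.2 -0.  -0. ] grip 0.0 q6 1.44
```

View pics/t5c.png

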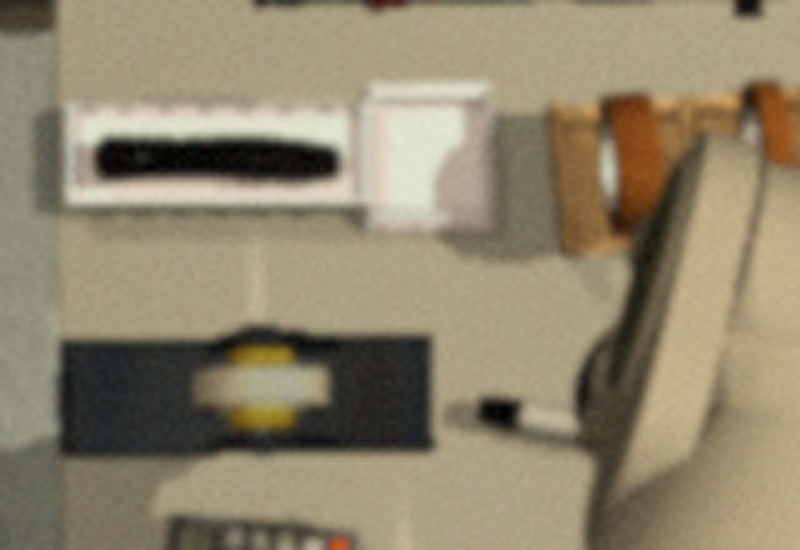

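The cutter is centred in its bay (crop 95–340 along, 160 across). The marker is under the gripper; grasping it now.

```bash
python3 -m jog '[0.0125,-0.0125,-0.2,0,0,0,0, 0.0125,-0.0125,-0.35,0,0,0,0, 0.0125,-0.0125,-0.48,0,0,0,0, 0.0125,-0.0125,-0.555,0,0,0,0, 0.0125,-0.0125,-0.555,0,0,0,0, 0.0125,-0.0125,-0.555,0,0,0,-1, 0.0125,-0.0125,-0.555,0,0,0,-1, 0.0125,-0.0125,-0.555,0,0,0,-1, 0.0125,-0.0125,-0.555,0,0,0,-1, 0.0125,-0.0125,-0.555,0,0,0,-1]' 40
python3 -m jog '[0,0,0.15,0,0,0,-1, 0,0,0.35,0,0,0,-1, 0,0,0.55,0,0,0,-1, 0,0,0.55,0,0,0,-1, 0,0,0.55,0,0,0,-1]'
python3 -c "from h import *;say()"
```

```text
clock: 7.9
tcp_pos: [0.4858, -0.0724, 0.014]
orientation: [0.001, 0.768, 0.641, 0.001]
wrist_force: [0.3, 0.7, -0.2]
finger_gap: 0.0165
grip_force: 39.7
clock: 8.32
tcp_pos: [0.4873, -0.0731, 0.1263]
orientation: [0.003, 0.768, 0.641, 0.002]
wrist_force: [-0.1, -0.4, -0.3]
finger_gap: 0.0161
grip_force: 39.8
t 8.32 tcp [ 0.4873 -0.0731  0.1263] close dir deg -10.3 gap 0.0161 F [-0.1 -0.4 -0.3] grip 39.8 q6 1.44
```

```bash
python3 -m jog '[-0.14,1,0.05,0,0,0.017,-1, -0.14,1,0.05,0,0,0.017,-1, -0.14,1,0.05,0,0,0.017,-1, -0.14,1,0.05,0,0,0.017,-1, -0.14,1,0.05,0,0,0.017,-1]'
python3 -m jog '[-0.14,1,-0.05,0,0,0.017,-1, -0.14,1,-0.05,0,0,0.017,-1, -0.14,1,-0.05,0,0,0.017,-1, -0.14,1,-0.05,0,0,0.017,-1, -0.14,1,-0.05,0,0,0.017,-1, -0.14,1,-0.05,0,0,0.017,-1, -0.14,1,-0.05,0,0,0.017,-1, -0.14,1,-0.05,0,0,0.017,-1]'
python3 -c "from h import *;say()
print(atz('top',203,237.2,0.018))"
```

```text
clock: 8.73
tcp_pos: [0.455, 0.1297, 0.1319]
orientation: [-0.001, 0.75, 0.661, -0.001]
wrist_force: [1.1, 0.9, -1.0]
finger_gap: 0.0164
grip_force: 39.7
clock: 9.4
tcp_pos: [0.4278, 0.3273, 0.1217]
orientation: [-0.0, 0.732, 0.681, -0.001]
wrist_force: [-0.1, -1.1, 0.2]
finger_gap: 0.0165
grip_force: 39.7
t 9.4 tcp [0.4278 0.3273 0.1217] close dir deg -4.1 gap 0.0165 F [-0.1 -1.1  0.2] grip 39.7 q6 2.15
[0.46118698 0.41718443 0.018     ]
```

```bash
python3 -m jog '[0.01,0.035,-0.15,0,0,0,-1, 0.01,0.035,-0.3,0,0,0,-1, 0.01,0.035,-0.41,0,0,0,-1, 0.01,0.035,-0.45,0,0,0,-1, 0.01,0.035,-0.465,0,0,0,-1, 0.01,0.035,-0.475,0,0,0,-1, 0.01,0.035,-0.475,0,0,0,-1, 0.01,0.035,-0.475,0,0,0,-1]'
python3 -c "
from h import *;say()
p2,d2=shot('side','s6');cv2.imwrite('pics/s6c.png',cv2.resize(p2[215:320,290:390,::-1],None,fx=5.5,fy=5.5,interpolation=cv2.INTER_CUBIC))"
```

```text
clock: 10.07
tcp_pos: [0.432, 0.3351, 0.0293]
orientation: [0.0, 0.733, 0.681, 0.001]
wrist_force: [-0.4, 0.0, -0.5]
finger_gap: 0.0162
grip_force: 39.7
t 10.07 tcp [0.432  0.3351 0.0293] close dir deg -4.2 gap 0.0162 F [-0.4  0.  -0.5] grip 39.7 q6 2.16
```

View pics/s6c.png

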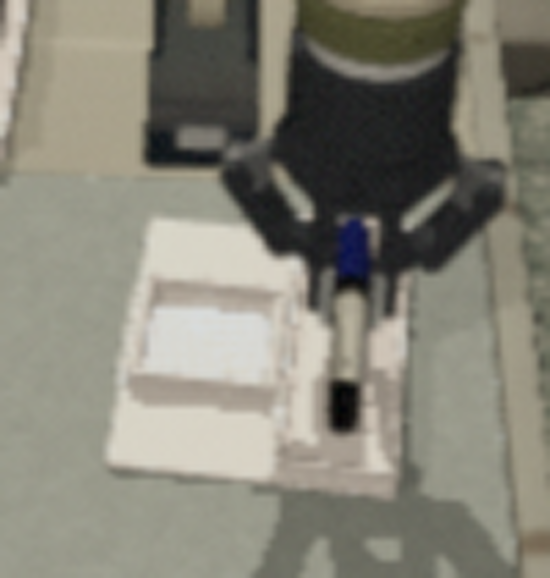

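The marker is centred in the square tray's bay (near end at crop (342,415)). Lowering the last bit and releasing.

```bash
python3 -m jog '[0,0,-0.01,0,0,0,-1, 0,0,-0.015,0,0,0,-1, 0,0,-0.015,0,0,0,-1, 0,0,-0.015,0,0,0,-0.5, 0,0,-0.015,0,0,0,-0.4, 0,0,-0.015,0,0,0,-0.4, 0,0,0.05,0,0,0,-0.4, 0,0,0.2,0,0,0,-0.2, 0,0,0.4,0,0,0,0, 0,0,0.6,0,0,0,0.2, 0,0,0.7,0,0,0,0.2, 0,0,0.7,0,0,0,0.2]'
python3 -c "from h import *;say()"
```

```text
clock: 11.12
tcp_pos: [0.4336, 0.3366, 0.1736]
orientation: [0.001, 0.732, 0.681, 0.005]
wrist_force: [1.2, 0.8, 0.0]
finger_gap: 0.0511
grip_force: 0.0
t 11.12 tcp [0.4336 0.3366 0.1736] close dir deg -4.2 gap 0.0511 F [1.2 0.8 0. ] grip 0.0 q6 2.16
```

```bash
python3 -m jog '[0.305,-0.71,0,0,0,0.18,0.2, 0.305,-0.71,0,0,0,0.18,0.2, 0.305,-0.71,0,0,0,0.18,0.2, 0.305,-0.71,0,0,0,0.18,0.2, 0.305,-0.71,0,0,0,0.18,0.2, 0.305,-0.71,0,0,0,0.18,0.2]'
python3 -m jog '[0.305,-0.71,0,0,0,0.18,0.2, 0.305,-0.71,0,0,0,0.18,0.2, 0.305,-0.71,0,0,0,0.18,0.2, 0.305,-0.71,0,0,0,0.18,0.2, 0.305,-0.71,0,0,0,0.18,0.2, 0.305,-0.71,0,0,0,0.18,0.2]'
python3 -m jog '[0.305,-0.71,0,0,0,0.184,0.2, 0.305,-0.71,0,0,0,0.184,0.2, 0.305,-0.71,0,0,0,0.184,0.2, 0.305,-0.71,0,0,0,0.184,0.2, 0.305,-0.71,0,0,0,0.184,0.2, 0.305,-0.71,0,0,0,0.184,0.2, 0.305,-0.71,0,0,0,0.184,0.2, 0.305,-0.71,0,0,0,0.184,0.2]'
python3 -c "
from h import *;say()
p,d=shot('top','t7');cv2.imwrite('pics/t7c.png',cv2.resize(p[140:270,190:350,::-1],None,fx=4.6,fy=4.6,interpolation=cv2.INTER_CUBIC)[:600])"
```

```text
clock: 11.62
tcp_pos: [0.4922, 0.1905, 0.1668]
orientation: [-0.0, 0.514, 0.858, -0.001]
wrist_force: [-0.3, -0.6, -0.2]
finger_gap: 0.0511
grip_force: 0.0
clock: 12.12
tcp_pos: [0.553, 0.0498, 0.1669]
orientation: [-0.001, 0.255, 0.967, 0.0]
wrist_force: [-0.4, 0.1, -0.3]
finger_gap: 0.0511
grip_force: 0.0
clock: 12.78
tcp_pos: [0.6131, -0.089, 0.1676]
orientation: [-0.001, -0.032, 0.999, 0.0]
wrist_force: [0.3, 1.1, 0.0]
finger_gap: 0.0514
grip_force: 0.0
t 12.78 tcp [ 0.6131 -0.089   0.1676] close dir deg 93.6 gap 0.0514 F [0.3 1.1 0. ] grip 0.0 q6 -0.34
```

View pics/t7c.png

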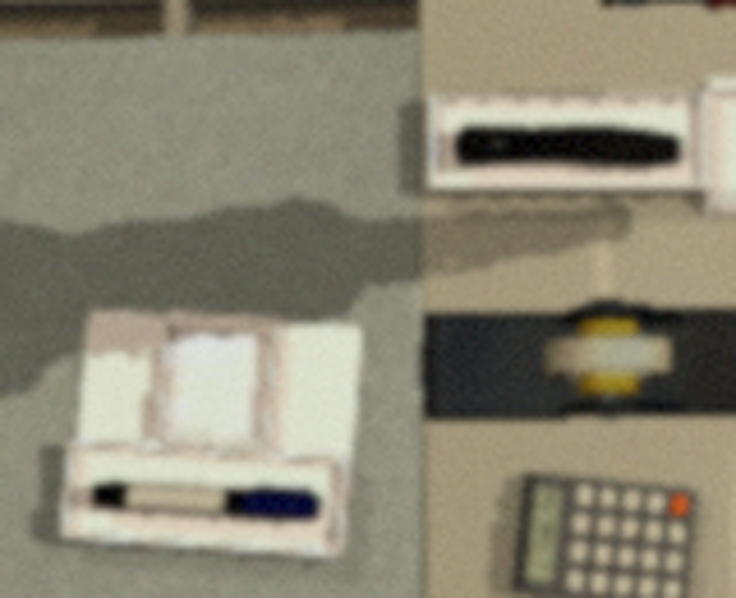

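Both tools lie well inside their bays (marker at crop (205,500), cutter at (568,145)). I'll lower onto the roll nearest the long tray and feel its width.

```bash
python3 -m jog '[0.02,0,-0.2,0,0,0,0.2, 0.02,0,-0.4,0,0,0,0.2, 0.02,0,-0.5,0,0,0,0.2, 0.02,0,-0.56,0,0,0,0.2, 0.02,0,-0.6,0,0,0,0.2, 0.02,0,-0.61,0,0,0,0.2, 0.02,0,-0.61,0,0,0,-1, 0.02,0,-0.61,0,0,0,-1, 0.02,0,-0.61,0,0,0,-1, 0.02,0,-0.61,0,0,0,-1, 0.02,0,-0.61,0,0,0,-1]' 20
python3 -c "from h import *;say()"
```

```text
clock: 13.75
tcp_pos: [0.6186, -0.0914, 0.047]
orientation: [0.001, -0.033, 0.999, -0.0]
wrist_force: [0.2, -0.1, 2.7]
finger_gap: 0.0241
grip_force: 27.6
t 13.75 tcp [ 0.6186 -0.0914  0.047 ] close dir deg 93.7 gap 0.0241 F [ 0.2 -0.1  2.7] grip 27.6 q6 -0.34
```

```bash
python3 -m jog '[0,0,0,0,0,0,0.1, 0,0,0,0,0,0,0.1, 0,0,0.05,0,0,0,0.1, 0,0,0.2,0,0,0,0.1, 0,0,0.3,0,0,0,0.1, 0.017,-0.345,0.3,0,0,0,0.1, 0.017,-0.345,0.3,0,0,0,0.1, 0.017,-0.345,0.3,0,0,0,0.1, 0.017,-0.345,0.2,0,0,0,0.1, 0.017,-0.345,0.1,0,0,0,0.1, 0.017,-0.345,0,0,0,0,0.1, 0.017,-0.345,0,0,0,0,0.1]'
python3 -m jog '[0,0,0,0,0,0,-1, 0,0,0,0,0,0,-1, 0,0,0,0,0,0,-1, 0,0,0,0,0,0,-1, 0,0,0,0,0,0,-1]'
python3 -c "from h import *;say()"
```

```text
clock: 14.75
tcp_pos: [0.6183, -0.1591, 0.0422]
orientation: [-0.003, -0.032, 0.999, 0.001]
wrist_force: [-1.3, 1.1, -0.7]
finger_gap: 0.047
grip_force: 0.0
clock: 15.17
tcp_pos: [0.6223, -0.1604, 0.0475]
orientation: [0.001, -0.033, 0.999, -0.0]
wrist_force: [0.1, -0.7, 3.8]
finger_gap: 0.0159
grip_force: 28.4
t 15.17 tcp [ 0.6223 -0.1604  0.0475] close dir deg 93.8 gap 0.0159 F [ 0.1 -0.7  3.8] grip 28.4 q6 -0.44
```

```bash
python3 -m jog '[0,0,0,0,0,0,0.1, 0,0,0,0,0,0,0.1, 0,0,0.05,0,0,0,0.1, 0,0,0.2,0,0,0,0.1, 0,0,0.3,0,0,0,0.1, 0.02,-0.3,0.3,0,0,-0.04,0.2, 0.02,-0.3,0.3,0,0,-0.08,0.2, 0.02,-0.3,0.3,0,0,-0.106,0.2, 0.02,-0.3,0.2,0,0,-0.106,0.2, 0.02,-0.3,0.1,0,0,-0.106,0.2, 0.02,-0.3,0,0,0,-0.106,0.2, 0.02,-0.3,0,0,0,-0.106,0.2]'
python3 -m jog '[0,0,0,0,0,0,-1, 0,0,0,0,0,0,-1, 0,0,0,0,0,0,-1, 0,0,0,0,0,0,-1, 0,0,0,0,0,0,-1]'
python3 -c "from h import *;say()"
```

```text
clock: 16.17
tcp_pos: [0.6225, -0.2191, 0.0422]
orientation: [-0.003, 0.134, 0.991, 0.001]
wrist_force: [-0.4, 0.5, -0.5]
finger_gap: 0.0511
grip_force: 0.0
clock: 16.58
tcp_pos: [0.6259, -0.2205, 0.0472]
orientation: [0.001, 0.133, 0.991, -0.0]
wrist_force: [-0.0, 0.1, -0.1]
finger_gap: 0.0388
grip_force: 23.7
t 16.58 tcp [ 0.6259 -0.2205  0.0472] close dir deg 74.7 gap 0.0388 F [-0.   0.1 -0.1] grip 23.7 q6 -0.19
```

The widths felt are 24, 16 and 38.8 mm. The third roll looked narrow, so I'll check it by eye before lifting.

```bash
python3 -c "
from h import *
p,d=shot('top','t8');q,_=shot('side','s8')
a=cv2.resize(p[140:200,360:480,::-1],None,fx=6,fy=6,interpolation=cv2.INTER_CUBIC)
cv2.imwrite('pics/t8c.png',np.vstack([cv2.resize(a,(600,300)),cv2.resize(q[140:200,250:370,::-1],(600,300),interpolation=cv2.INTER_CUBIC)]))"
```

```text
(no output)
```

View pics/t8c.png

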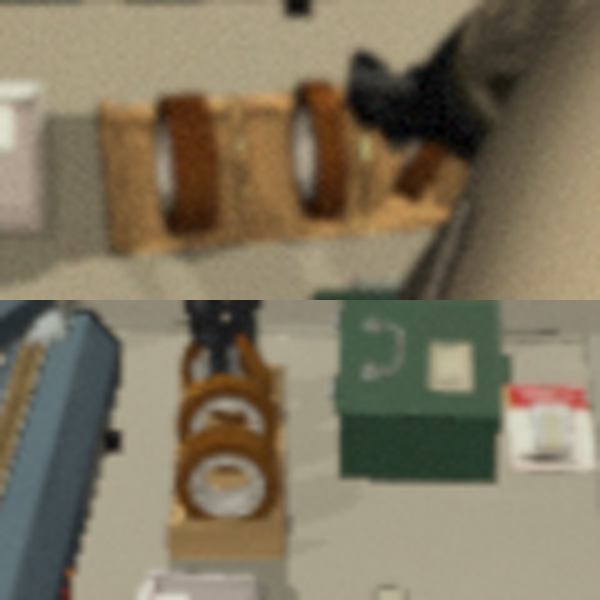

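```bash
python3 -m jog '[0,0,0,0,0,0,0.2, 0,0,0,0,0,0,0.2, 0,0,0,0,0,0,0.2, 0,0,0.1,0,0,0,0.2, 0,0,0.3,0,0,0,0.2, 0,0,0.5,0,0,0,0.2, -0.5,0.9,0.6,0,0,0,0.2, -0.5,0.9,0.6,0,0,0,0.2, -0.5,0.9,0.6,0,0,0,0.2, -0.5,0.9,0.6,0,0,0,0.2, -0.5,0.9,0.6,0,0,0,0.2, -0.5,0.9,0.6,0,0,0,0.2]'
python3 -m jog '[-0.2,0.8,0.1,0,0,0,0.2, -0.2,0.8,0.1,0,0,0,0.2, -0.2,0.8,0.1,0,0,0,0.2, -0.2,0.8,0.1,0,0,0,0.2, -0.2,0.8,0.1,0,0,0,0.2, -0.2,0.8,0.1,0,0,0,0.2]'
python3 -c "
from h import *;say()
F=[eyes.read_camera('top') for _ in range(8)]
D=np.median([f[1] for f in F],0); p=np.mean([f[0] for f in F],0)
P=cloud('top',D); z=P[...,2]; v,u=np.mgrid[0:400,0:640]
R=(u>374)&(u<466)&(v>140)&(v<200)&(z>.066)&(z<.09)
n,l=cv2.connectedComponents(R.astype(np.uint8))
for i in range(1,n):
    if (l==i).sum()>15: print('roll',rect(P,l==i),z[l==i].max())
cv2.imwrite('pics/t9c.png',cv2.resize(p[145:200,370:470,::-1].astype(np.uint8),None,fx=8,fy=8,interpolation=cv2.INTER_CUBIC))"
```

```text
clock: 17.68
tcp_pos: [0.521, -0.0348, 0.1668]
orientation: [-0.001, 0.131, 0.991, 0.001]
wrist_force: [-0.7, -0.8, -1.0]
finger_gap: 0.0511
grip_force: 0.0
clock: 18.18
tcp_pos: [0.485, 0.1217, 0.1865]
orientation: [0.001, 0.131, 0.991, 0.0]
wrist_force: [0.9, -0.9, 0.2]
finger_gap: 0.0513
grip_force: 0.0
t 18.18 tcp [0.485  0.1217 0.1865] close dir deg 74.9 gap 0.0513 F [ 0.9 -0.9  0.2] grip 0.0 q6 0.35
roll (array([ 626.2, -220.8]), array([15.8, 55. ]), 60.0, 133, 74.5) 0.07918145475332083
roll (array([ 623.9, -161.3]), array([52.6, 15.3]), -87.5, 136, 75.1) 0.07967614514412413
roll (array([618.4, -92.8]), array([54.7, 23.9]), -86.1, 207, 74.6) 0.0801113838612991
```

View pics/t9c.png

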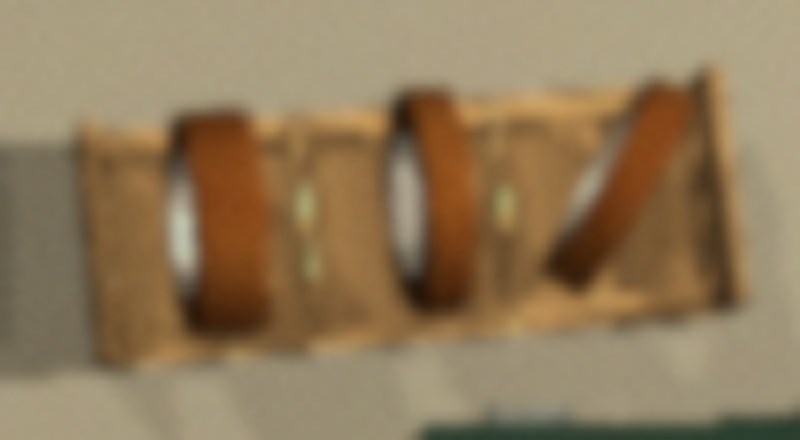

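The third roll looks turned 30° about the vertical after my squeeze, 15° more than before, and its sight mesh sits skewed in a 38 mm body. So the body itself is now aligned with the pads at 75°. The wide roll is the rightmost, the narrow one (16 mm) is in the middle, and the 24 mm one at the left stays. Next I'll grip the wide roll.

```bash
python3 -m jog '[0.353,-0.855,-0.1,0,0,0,0.3, 0.353,-0.855,-0.1,0,0,0,0.3, 0.353,-0.855,-0.1,0,0,0,0.3, 0.353,-0.855,-0.1,0,0,0,0.3, 0.353,-0.855,-0.1,0,0,0,0.3, 0.353,-0.855,-0.1,0,0,0,0.3]'
python3 -m jog '[0.353,-0.855,-0.1,0,0,0,0.3, 0.353,-0.855,-0.1,0,0,0,0.3, 0.353,-0.855,-0.1,0,0,0,0.3, 0.353,-0.855,-0.1,0,0,0,0.3, 0.353,-0.855,-0.1,0,0,0,0.3, 0.353,-0.855,-0.1,0,0,0,0.3, 0.353,-0.855,-0.1,0,0,0,0.3, 0.353,-0.855,-0.1,0,0,0,0.3]'
python3 -c "from h import *;say()"
```

```text
clock: 19.08
tcp_pos: [0.5573, -0.0562, 0.1649]
orientation: [0.0, 0.137, 0.991, -0.001]
wrist_force: [0.3, 0.2, -0.0]
finger_gap: 0.0556
grip_force: 0.0
clock: 19.75
tcp_pos: [0.6257, -0.2213, 0.1457]
orientation: [-0.001, 0.133, 0.991, 0.001]
wrist_force: [-0.1, 0.1, 0.5]
finger_gap: 0.0553
grip_force: 0.0
t 19.75 tcp [ 0.6257 -0.2213  0.1457] close dir deg 74.7 gap 0.0553 F [-0.1  0.1  0.5] grip 0.0 q6 -0.19
```

```bash
python3 -m jog '[0,0,-0.15,0,0,0,0.3, 0,0,-0.3,0,0,0,0.3, 0,0,-0.4,0,0,0,0.3, 0,0,-0.46,0,0,0,0.3, 0,0,-0.5,0,0,0,0.3, 0,0,-0.5,0,0,0,0.3, 0,0,-0.5,0,0,0,-1, 0,0,-0.5,0,0,0,-1, 0,0,-0.5,0,0,0,-1, 0,0,-0.5,0,0,0,-1, 0,0,-0.5,0,0,0,-1]' 40
python3 -c "from h import *;say()"
python3 -m jog '[0,0,0.1,0,0,0,-1, 0,0,0.25,0,0,0,-1, 0,0,0.45,0,0,0,-1, 0,0,0.6,0,0,0,-1, 0,0,0.6,0,0,0,-1, 0,0,0.6,0,0,0,-1]'
python3 -c "from h import *;say()"
```

```text
clock: 20.67
tcp_pos: [0.6275, -0.2226, 0.0475]
orientation: [0.001, 0.133, 0.991, -0.0]
wrist_force: [0.6, 0.8, 5.0]
finger_gap: 0.0374
grip_force: 42.4
t 20.67 tcp [ 0.6275 -0.2226  0.0475] close dir deg 74.7 gap 0.0374 F [0.6 0.8 5. ] grip 42.4 q6 -0.19
clock: 21.17
tcp_pos: [0.6279, -0.2231, 0.1688]
orientation: [0.003, 0.134, 0.991, -0.001]
wrist_force: [-0.3, 0.8, -1.0]
finger_gap: 0.0373
grip_force: 41.9
t 21.17 tcp [ 0.6279 -0.2231  0.1688] close dir deg 74.7 gap 0.0373 F [-0.3  0.8 -1. ] grip 41.9 q6 -0.19
```

```bash
python3 -m jog '[0,0.6,0,0,0,0.038,-1, 0,0.6,0,0,0,0.038,-1, 0,0.6,0,0,0,0.038,-1, 0,0.6,0,0,0,0.038,-1, 0,0.6,0,0,0,0.038,-1]'
python3 -m jog '[0,0.6,0,0,0,0.038,-1, 0,0.6,0,0,0,0.038,-1, 0,0.6,0,0,0,0.038,-1, 0,0.6,0,0,0,0.038,-1, 0,0.6,0,0,0,0.038,-1, 0,0.6,0,0,0,0.038,-1, 0,0.6,0,0,0,0.038,-1]'
python3 -c "from h import *;say()"
```

```text
clock: 21.58
tcp_pos: [0.6252, -0.0997, 0.1641]
orientation: [-0.002, 0.072, 0.997, 0.0]
wrist_force: [0.6, -0.3, -0.2]
finger_gap: 0.0375
grip_force: 41.9
clock: 22.17
tcp_pos: [0.6264, 0.0162, 0.1652]
orientation: [-0.0, 0.015, 1.0, -0.0]
wrist_force: [0.3, -1.2, -2.2]
finger_gap: 0.0378
grip_force: 41.8
t 22.17 tcp [0.6264 0.0162 0.1652] close dir deg 88.2 gap 0.0378 F [ 0.3 -1.2 -2.2] grip 41.8 q6 -0.07
```

```bash
python3 -m jog '[0.012,-0.01,-0.15,0,0,0,-1, 0.012,-0.01,-0.3,0,0,0,-1, 0.012,-0.01,-0.45,0,0,0,-1, 0.012,-0.01,-0.52,0,0,0,-1, 0.012,-0.01,-0.55,0,0,0,-1, 0.012,-0.01,-0.565,0,0,0,-1, 0.012,-0.01,-0.565,0,0,0,-1, 0.012,-0.01,-0.565,0,0,0,-1]'
python3 -c "
from h import *;say()
p,d=shot('top','t10');q,_=shot('side','s10')
cv2.imwrite('pics/t10c.png',np.vstack([cv2.resize(p[140:200,270:390,::-1],(600,300),interpolation=cv2.INTER_CUBIC),cv2.resize(q[165:225,240:360,::-1],(600,300),interpolation=cv2.INTER_CUBIC)]))"
```

```text
clock: 22.83
tcp_pos: [0.6299, 0.015, 0.0542]
orientation: [0.001, 0.015, 1.0, -0.0]
wrist_force: [0.5, -0.1, -0.2]
finger_gap: 0.037
grip_force: 41.9
t 22.83 tcp [0.6299 0.015  0.0542] close dir deg 88.3 gap 0.037 F [ 0.5 -0.1 -0.2] grip 41.9 q6 -0.07
```

View pics/t10c.png

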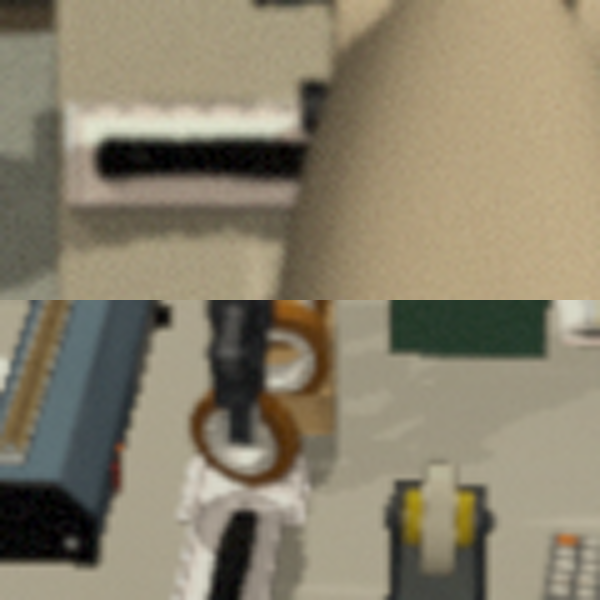

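The wide roll is above the saddle (crop (245,435)), with the cutter undisturbed. Lowering the last few mm.

```bash
python3 -m jog '[0,0,-0.01,0,0,0,-1, 0,0,-0.02,0,0,0,-1, 0,0,-0.028,0,0,0,-1, 0,0,-0.028,0,0,0,-1]'
python3 -m jog '[0,0,0,0,0,0,0, 0,0,0,0,0,0,0.15, 0,0,0,0,0,0,0.15, 0,0,0,0,0,0,0.15, 0,0,0.1,0,0,0,0.15, 0,0,0.3,0,0,0,0.15, 0,0,0.5,0,0,0,0.15, 0,0,0.5,0,0,0,0, 0,0,0.5,0,0,0,0]'
python3 -c "from h import *;say()"
```

```text
clock: 23.27
tcp_pos: [0.629, 0.0159, 0.0476]
orientation: [0.0, 0.014, 1.0, 0.0]
wrist_force: [-0.2, 0.7, 1.2]
finger_gap: 0.0377
grip_force: 42.0
clock: 24.02
tcp_pos: [0.6312, 0.0156, 0.1508]
orientation: [0.003, 0.014, 1.0, -0.0]
wrist_force: [-0.8, -0.6, -0.9]
finger_gap: 0.0426
grip_force: 0.0
t 24.02 tcp [0.6312 0.0156 0.1508] close dir deg 88.3 gap 0.0426 F [-0.8 -0.6 -0.9] grip 0.0 q6 -0.07
```

```bash
python3 -m jog '[-0.03,-0.88,0,0,0,0.028,0, -0.03,-0.88,0,0,0,0.028,0, -0.03,-0.88,0,0,0,0.028,0, -0.03,-0.88,0,0,0,0.028,0, -0.03,-0.88,0,0,0,0.028,0, -0.03,-0.88,0,0,0,0.028,0, -0.03,-0.88,0,0,0,0.028,0, -0.03,-0.88,0,0,0,0.028,0]'
python3 -c "
from h import *;say()
F=[eyes.read_camera('side')[1] for _ in range(6)];Q=cloud('side',np.median(F,0))
m=(Q[...,2]>.05)&(Q[...,2]<.085)&(abs(Q[...,0]-.629)<.045)&(abs(Q[...,1]-.015)<.045);print('wide',Q[m].min(0),Q[m].max(0),m.sum())"
```

```text
clock: 24.68
tcp_pos: [0.6222, -0.159, 0.1463]
orientation: [-0.001, -0.03, 1.0, 0.001]
wrist_force: [-0.8, 0.2, -0.1]
finger_gap: 0.0423
grip_force: 0.0
t 24.68 tcp [ 0.6222 -0.159   0.1463] close dir deg 93.4 gap 0.0423 F [-0.8  0.2 -0.1] grip 0.0 q6 -0.44
wide [0.59276758 0.00564505 0.05008242] [0.66108731 0.03567029 0.07904549] 154
```

```bash
python3 -m jog '[0,-0.01,-0.15,0,0,0,0, 0,-0.01,-0.3,0,0,0,0, 0,-0.01,-0.4,0,0,0,0, 0,-0.01,-0.46,0,0,0,0, 0,-0.01,-0.5,0,0,0,0, 0,-0.01,-0.5,0,0,0,0, 0,-0.01,-0.5,0,0,0,-1, 0,-0.01,-0.5,0,0,0,-1, 0,-0.01,-0.5,0,0,0,-1, 0,-0.01,-0.5,0,0,0,-1, 0,-0.01,-0.5,0,0,0,-1]' 40
python3 -c "from h import *;say()"
python3 -m jog '[0,0,0.1,0,0,0,-1, 0,0,0.25,0,0,0,-1, 0,0,0.45,0,0,0,-1, 0,0,0.6,0,0,0,-1, 0,0,0.65,0,0,0,-1, 0,0,0.65,0,0,0,-1]'
python3 -c "from h import *;say()"
```

```text
clock: 25.9
tcp_pos: [0.6237, -0.1625, 0.0486]
orientation: [0.001, -0.03, 1.0, -0.0]
wrist_force: [0.1, 0.2, 2.8]
finger_gap: 0.0154
grip_force: 45.6
t 25.9 tcp [ 0.6237 -0.1625  0.0486] close dir deg 93.4 gap 0.0154 F [0.1 0.2 2.8] grip 45.6 q6 -0.44
clock: 26.4
tcp_pos: [0.6249, -0.1631, 0.1816]
orientation: [0.003, -0.03, 1.0, -0.001]
wrist_force: [-0.2, 0.3, -0.4]
finger_gap: 0.0153
grip_force: 45.1
t 26.4 tcp [ 0.6249 -0.1631  0.1816] close dir deg 93.4 gap 0.0153 F [-0.2  0.3 -0.4] grip 45.1 q6 -0.44
```

```bash
python3 -m jog '[-0.215,0.82,0,0,0,-0.014,-1, -0.215,0.82,0,0,0,-0.014,-1, -0.215,0.82,0,0,0,-0.014,-1, -0.215,0.82,0,0,0,-0.014,-1, -0.215,0.82,0,0,0,-0.014,-1]'
python3 -m jog '[-0.215,0.82,0,0,0,-0.014,-1, -0.215,0.82,0,0,0,-0.014,-1, -0.215,0.82,0,0,0,-0.014,-1, -0.215,0.82,0,0,0,-0.014,-1, -0.215,0.82,0,0,0,-0.014,-1]'
python3 -m jog '[-0.215,0.82,0,0,0,-0.014,-1, -0.215,0.82,0,0,0,-0.014,-1, -0.215,0.82,0,0,0,-0.014,-1, -0.215,0.82,0,0,0,-0.014,-1, -0.215,0.82,0,0,0,-0.014,-1, -0.215,0.82,0,0,0,-0.014,-1, -0.215,0.82,0,0,0,-0.014,-1]'
python3 -c "from h import *;say()"
```

```text
clock: 26.82
tcp_pos: [0.5759, 0.008, 0.1752]
orientation: [-0.003, -0.011, 1.0, 0.002]
wrist_force: [-0.5, -0.4, -0.3]
finger_gap: 0.0153
grip_force: 45.1
clock: 27.23
tcp_pos: [0.5334, 0.1713, 0.1754]
orientation: [-0.002, 0.011, 1.0, 0.001]
wrist_force: [0.2, -0.1, -0.2]
finger_gap: 0.0157
grip_force: 45.1
clock: 27.82
tcp_pos: [0.4932, 0.3292, 0.1757]
orientation: [-0.001, 0.036, 0.999, -0.001]
wrist_force: [0.3, -0.6, -0.9]
finger_gap: 0.0154
grip_force: 45.1
t 27.82 tcp [0.4932 0.3292 0.1757] close dir deg 85.9 gap 0.0154 F [ 0.3 -0.6 -0.9] grip 45.1 q6 0.53
```

```bash
python3 -m jog '[0,0.005,-0.15,0,0,0,-1, 0,0.005,-0.3,0,0,0,-1, 0,0.005,-0.45,0,0,0,-1, 0,0.005,-0.55,0,0,0,-1, 0,0.005,-0.59,0,0,0,-1, 0,0.005,-0.605,0,0,0,-1, 0,0.005,-0.605,0,0,0,-1, 0,0.005,-0.605,0,0,0,-1]'
python3 -c "
from h import *;say()
q,_=shot('side','s11')
cv2.imwrite('pics/s11c.png',cv2.resize(q[205:315,280:390,::-1],(550,550),interpolation=cv2.INTER_CUBIC))"
```

```text
clock: 28.48
tcp_pos: [0.4951, 0.3305, 0.0576]
orientation: [0.001, 0.037, 0.999, 0.0]
wrist_force: [-0.0, -0.7, 0.2]
finger_gap: 0.0158
grip_force: 45.1
t 28.48 tcp [0.4951 0.3305 0.0576] close dir deg 85.8 gap 0.0158 F [-0.  -0.7  0.2] grip 45.1 q6 0.53
```

View pics/s11c.png

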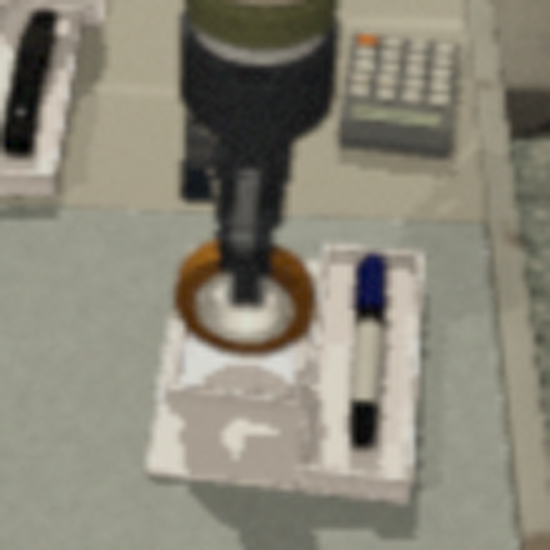

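The narrow roll is above the square tray's saddle (crop (245,300)), and the marker is undisturbed. Lower, release and retreat.

```bash
python3 -m jog '[0,0,-0.015,0,0,0,-1, 0,0,-0.03,0,0,0,-1, 0,0,-0.04,0,0,0,-1, 0,0,-0.044,0,0,0,-1, 0,0,-0.044,0,0,0,-1]'
python3 -m jog '[0,0,0,0,0,0,-0.4, 0,0,0,0,0,0,-0.3, 0,0,0,0,0,0,-0.3, 0,0,0,0,0,0,-0.3, 0,0,0.1,0,0,0,-0.3, 0,0,0.3,0,0,0,-0.3, 0,0,0.6,0,0,0,0, 0,0,0.8,0,0,0,0, 0,0,0.8,0,0,0,0]'
python3 -m jog '[-0.5,0.8,0,0,0,0,0, -0.5,0.8,0,0,0,0,0, -0.5,0.8,0,0,0,0,0, -0.5,0.8,0,0,0,0,0, -0.5,0.8,0,0,0,0,0, -0.5,0.8,0,0,0,0,0]'
python3 -c "
from h import *;say()
D=[];Q=cloud('side',np.median([eyes.read_camera('side')[1] for _ in range(6)],0));P=cloud('top',np.median([eyes.read_camera('top')[1] for _ in range(6)],0))
for C in(Q,P):
  for n,c in(('wide',(.629,.015)),('narrow',(.495,.331)),('mid',(.618,-.092))):
    m=(C[...,2]>.05)&(C[...,2]<.085)&(abs(C[...,0]-c[0])<.045)&(abs(C[...,1]-c[1])<.045);print(n,C[m].min(0).round(3),C[m].max(0).round(3),rect(C,m&(C[...,2]>.066)))
p,d=shot('top','t12');cv2.imwrite('pics/t12c.png',cv2.resize(p[130:280,190:480,::-1],None,fx=2.75,fy=2.75,interpolation=cv2.INTER_CUBIC))"
```

```text
clock: 28.95
tcp_pos: [0.4942, 0.3311, 0.0486]
orientation: [0.001, 0.036, 0.999, 0.0]
wrist_force: [-1.0, -1.0, 4.8]
finger_gap: 0.0154
grip_force: 45.9
clock: 29.7
tcp_pos: [0.4957, 0.3318, 0.2137]
orientation: [0.003, 0.036, 0.999, 0.002]
wrist_force: [1.4, 0.2, 1.0]
finger_gap: 0.0424
grip_force: 0.0
clock: 30.2
tcp_pos: [0.3906, 0.4945, 0.2071]
orientation: [-0.001, 0.034, 0.999, 0.001]
wrist_force: [0.4, -1.6, -0.3]
finger_gap: 0.0429
grip_force: 0.0
t 30.2 tcp [0.3906 0.4945 0.2071] close dir deg 86.2 gap 0.0429 F [ 0.4 -1.6 -0.3] grip 0.0 q6 0.84
wide [0.593 0.007 0.05 ] [0.661 0.035 0.079] (array([627.8,  19. ]), array([15.4, 52. ]), 69.6, 79, 73.5)
narrow [0.459 0.322 0.05 ] [0.529 0.342 0.079] (array([493.5, 331.3]), array([15.8, 54. ]), 85.2, 135, 73.3)
mid [ 0.584 -0.106  0.05 ] [ 0.652 -0.077  0.079] (array([617.9, -91. ]), array([54. , 25.6]), -85.6, 95, 73.7)
wide [ 0.594 -0.002  0.05 ] [0.661 0.033 0.079] (array([629.4,  15.6]), array([16. , 53.4]), 70.5, 127, 75.3)
narrow [0.459 0.319 0.051] [0.527 0.339 0.079] (array([494.9, 328.9]), array([15.4, 53.6]), 86.4, 141, 74.7)
mid [ 0.582 -0.107  0.05 ] [ 0.652 -0.079  0.08 ] (array([617.7, -93.1]), array([53.4, 23.4]), -85.5, 199, 74.9)
```

View pics/t12c.png

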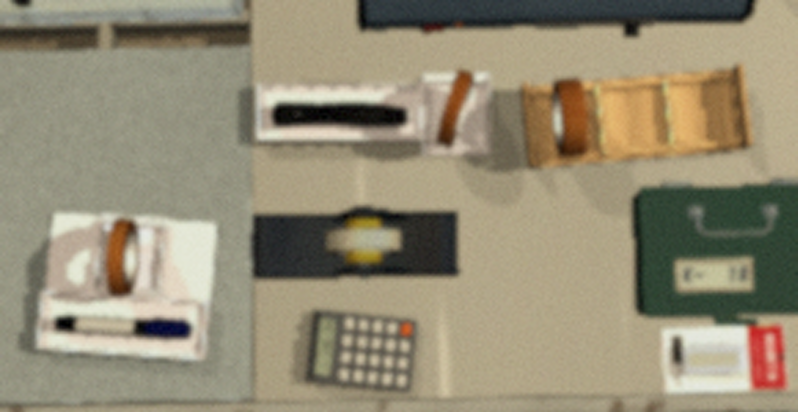

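Everything is seated with roll tops at 78–79 mm. The top view shows the cutter at (340,115), the marker at (122,326), the wide roll at (455,108), the narrow roll at (121,257), and the middle roll still in the rack at (571,117). The wide roll's skewed look matches its skewed mesh, since the pads held its body flat at the tray's angle.

```bash
python3 -c "
from workcell import env;print(env.hand_in())"
```

```text
the job is handed in; nothing more can be done
None
```

I packed both kits and handed the job in at about 31 s, but got no verdict back; the one doubt is the wide roll, which looks turned about 18° in its saddle although the gripper set its body in line with the tray.

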